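Lay the rum tray on the sideboard

TASK

Lay the drinks tray for two: stand the green tumbler on the green coaster, the amber tumbler on the orange coaster, the steel jigger on the white coaster and the white-capped bitters bottle on the blue coaster, each upright in the middle of its coaster and let go. Keep the pieces upright on the way and set them down without dropping them. Leave the copper jigger and the red-capped bottle where they stand.

Things in the scene. Friction and masses are not known exactly. Their poses are not given: they have to be found in the camera images.
- tumbler_green: drinking tumbler of transparent green glass with upright ribs, open at the top, standing upright: 60 mm glass (about 63 mm over the decorative ribs) outside diameter, straight sides, 88 mm tall, about 0.22 kg. Origin: centre of its underside, z up.
- tumbler_amber: drinking tumbler of transparent amber (brown-orange) glass with upright ribs, open at the top, standing upright: 60 mm glass (about 63 mm over the decorative ribs) outside diameter, straight sides, 88 mm tall, about 0.22 kg. Origin: centre of its underside, z up.
- jigger_steel: bar jigger of bright grey steel, standing upright, 85 mm tall: upper cup straight-sided, 42 mm outside diameter from 45 mm height up to the rim and open at the top; below it a slim waist (20 mm at 34 mm height) and a foot of 38 mm diameter; about 0.12 kg. Origin: centre of its underside, z up. Goes on the tray.
- bottle_white_cap: small bottle of amber glass with a paper band and a white cap, standing upright, 110 mm tall: body 46 mm in diameter up to 74 mm height, shoulder to 88 mm, neck 22 mm, cap 29 mm in diameter at the top; about 0.18 kg. Origin: centre of its underside, z up. The bitters: goes on the tray.
- jigger_copper: bar jigger of reddish copper, standing upright, 85 mm tall: upper cup straight-sided, 42 mm outside diameter from 45 mm height up to the rim and open at the top; below it a slim waist (20 mm at 34 mm height) and a foot of 38 mm diameter; about 0.12 kg. Origin: centre of its underside, z up. A look-alike: stays where it is.
- bottle_red_cap: small bottle of amber glass with a paper band and a red cap, standing upright, 110 mm tall: body 46 mm in diameter up to 74 mm height, shoulder to 88 mm, neck 22 mm, cap 29 mm in diameter at the top; about 0.18 kg. Origin: centre of its underside, z up. Pepper sauce, a look-alike: stays where it is.
- coaster_green: Green round coaster, 84 mm across, 5 mm thick, fixed on the floor (6 mm thick) of a dark wooden tray, 270 mm square, rim 22 mm above the sideboard, turned up to 17 degrees; four coasters in any arrangement in a square, 120 mm apart, 60 mm from the tray's middle lines. Origin: centre of its underside; its upper face is 5 mm above that and 11 mm above the sideboard; z up.
- coaster_orange: Orange round coaster, 84 mm across, 5 mm thick, fixed on the floor (6 mm thick) of a dark wooden tray, 270 mm square, rim 22 mm above the sideboard, turned up to 17 degrees; four coasters in any arrangement in a square, 120 mm apart, 60 mm from the tray's middle lines. Origin: centre of its underside; its upper face is 5 mm above that and 11 mm above the sideboard; z up.
- coaster_white: White round coaster, 84 mm across, 5 mm thick, fixed on the floor (6 mm thick) of a dark wooden tray, 270 mm square, rim 22 mm above the sideboard, turned up to 17 degrees; four coasters in any arrangement in a square, 120 mm apart, 60 mm from the tray's middle lines. Origin: centre of its underside; its upper face is 5 mm above that and 11 mm above the sideboard; z up.
- coaster_blue: Blue round coaster, 84 mm across, 5 mm thick, fixed on the floor (6 mm thick) of a dark wooden tray, 270 mm square, rim 22 mm above the sideboard, turned up to 17 degrees; four coasters in any arrangement in a square, 120 mm apart, 60 mm from the tray's middle lines. Origin: centre of its underside; its upper face is 5 mm above that and 11 mm above the sideboard; z up.
Things that resemble listed ones, but are neither listed nor needed, are in the scene too. What is shaped like the bottle_white_cap but purple or yellow is not meant.

How it is judged:
By the outcome, as a careful person would: the job done as asked, in the order asked, and still so for the second after the job is handed in, with the robot touching nothing.
It also fails if it takes over 112 s, if anything falls off the work surface, if the arm or the gripper's body presses on something with over 40 N, if the wrist force passes 120 N, or if a joint passes its speed limit or range.

ROBOT

A 6-joint arm with a two-finger parallel gripper is mounted at the origin on the work surface. World frame = base frame: x ahead of the robot, y to its left, z up, the work surface at z = 0. Lengths are in mm, angles in rad, forces in N, time in s.
With the tool pointing down it reaches from about 350 to 775 mm from the base axis. Payload 7.3 kg.
Tool frame: the origin (TCP) lies on the front face of the gripper's body, between the roots of the fingers; the fingertips stand 66 mm ahead of it and the grasp point (between the pads) lies 47 mm ahead of it (bot.tip_extent is the distance from the TCP to the fingertips, in mm); z points along the fingers, y is the line along which they close (so a half turn about z gives the same grasp; the last joint's range is limited). The gripper opens to 92 mm and grips with 3 to 60 N. Pads are 19 mm wide; open, the fingers measure 130 mm over their backs; the gripper's body (75 mm by 190 mm) begins 47 mm behind the grasp point.
Start: joints at [1.051, 0.342, 1.524, -0, 1.275, -0.146], TCP at [191.691, 488.767, 292.241] pointing down, gripper open.
Joint ranges: [-2.53, 2.53], [-0.77, 2.02], [0.04, 2.7], [-1, 4.14], [0.28, 2.66], [-3.11, 3.11]. Speed limits (rad/s): [2.57, 2.57, 3.14, 3.14, 3.14, 3.14].

INTERFACE

Orientations are given as [roll, pitch, yaw] about the fixed x, y, z axes, in that order (R = Rz(yaw) Ry(pitch) Rx(roll)).
In Python, from plant import readout, viewer, order, bot gives the robot as it stands.
- The arm moves only by the shell command python3 -m creep 'ROWS'. ROWS is text: rows parted by semicolons, each of 7 numbers parted by spaces: the shift along the world's x, y, z in m, then the turn, a rotation vector about the world's x, y, z in rad, then the opening in per cent of the stroke, from 0 (shut) to 100 (fully open). A call has 1 to 8 rows; each row shifts and turns the commanded pose from where the row before left it; what a row does not reach is not made up. A row lasts 1/12 s, in which the tool goes at most 41.7 mm and 7.16 degrees, less where a joint would pass 70% of its speed; a pose out of reach is approached as far as the arm can. A call is refused whole if a number of a shift passes 0.0417 or a number of a turn 0.125, either way. A call with a gripper value outside its range is refused whole. The fingers move at their own pace and stop on an object; the grip force is fixed at half the most. Time passes only in rows, so rows that do not move let the fingers close. It gives the time, the measured TCP pose, the force, the opening and the grip force at its end, in the units of the state.
- readout.get_obs(): the state, without advancing time (a new reading comes with each control period).
- viewer.capture(name): name is "scene" or "top"; returns the picture (420x560x3 uint8, red, green, blue); there is no depth.
- viewer.camera_info(name): a dict with "fx", "fy", "cx", "cy" (pixels), "origin" and "rotation" of the camera in the world. Camera axes: x right, y up, looking along -z (the intrinsics and any distortion apply to the point x, -y, -z); pixel columns grow to the right and rows downward; lengths in mm; the calibration is good to about 2 mm. A picture is of the moment at which its call begins. camera_info takes no time and is no camera call.
- order.close_job(): hands the job in; it is judged then, once.
The state is a dict: "time": time; "joint_positions": joint angles; "dq": joint speeds; "tau": joint torques, N m; "tool_pos": TCP position; "tcp_rot": TCP orientation; "contact_force": force on the tool from outside, world axes, zero at the start; "moment": the same for the moment, N m; "grip_width": finger opening in mm; "finger_force": force on a finger pad.
Only numpy, scipy, OpenCV 4.12 (cv2) and the standard library are available. Lean on these libraries where they do the work, as an engineer would, in place of code of your own. Each camera call takes 0.05 s, during which the arm holds its last target. There are 200 camera calls.

## Working session

There is one attempt and no reset: what is moved stays moved. The work goes in short steps, Python scripts to look and compute and a shell command to move; the robot and the scene stay as the last step left them, time stands still between calls to the robot, and variables do not carry over. Pictures are saved under pics/ and viewed, at most 14 in all, crops included, and the job is handed in when it is done.

```bash
ls; mkdir -p pics; python3 - <<'E'
from plant import readout, viewer, bot
import cv2
for n in("scene","top"):
    cv2.imwrite(f"pics/{n}0.png",viewer.capture(n)[:,:,::-1]); print(viewer.camera_info(n))
print(readout.get_obs())
E
```

```text
pics
{'fx': 544.1260524785629, 'fy': 544.1260524785629, 'cx': 274.8454731053144, 'cy': 211.83319102661477, 'origin': array([1202.57188928,  167.41976038, 1077.18607941]), 'rotation': array([ 0.54267136, -0.01348373,  1.8903175 ])}
{'fx': 407.57271719497817, 'fy': 407.57271719497817, 'cx': 278.0951698203725, 'cy': 208.86015624853556, 'origin': array([522.00746404, -25.57399393, 836.85012409]), 'rotation': array([ 0.14245632,  0.02136854, -1.57767562])}
{'time': 0.1, 'joint_positions': array([ 1.05104061e+00,  3.42637600e-01,  1.52488349e+00, -6.26869056e-06,
        1.27540093e+00, -1.46029188e-01]), 'dq': array([-0.00066356, -0.00051575, -0.00340747, -0.00080594, -0.00149876,
       -0.00075231]), 'tau': array([ 1.06602889e-03, -4.32001162e+01, -2.44694710e+01,  7.18010450e-02,
        5.25571348e-02, -6.82451787e-05]), 'tool_pos': array([191.53522482, 488.53481027, 291.63568331]), 'tcp_rot': array([-3.14027656e+00, -1.87506692e-04,  2.76786783e+00]), 'contact_force': array([0.3118288 , 0.07312557, 0.58213839]), 'moment': array([ 0.0172371 ,  0.04879178, -0.02576535]), 'finger_force': 0.0, 'grip_width': 91.60714520090971}
```

View pics/scene0.png

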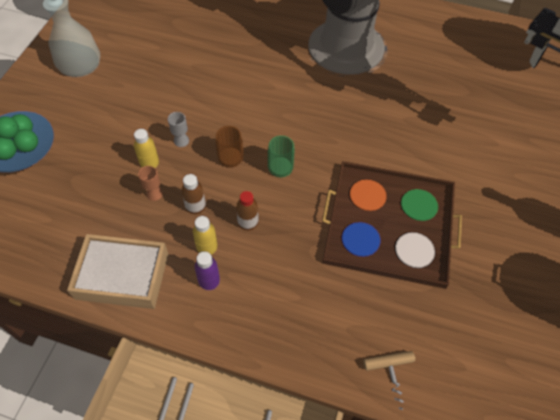

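View pics/top0.png

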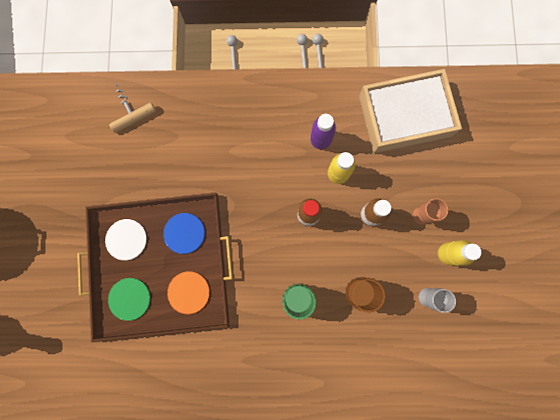

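The scene shows these candidates (top-view pixels):
- **White-capped bottles:** amber (381,208), purple (325,122), yellow (345,160) and (472,252). I choose the amber one.
- **Red cap:** (311,208), stays.
- **Jiggers:** steel (440,298) is chosen; copper (433,211) stays.
- **Tumblers:** green (299,301), amber (366,294).
- **Coasters:** white (126,240), blue (184,233), green (129,299), orange (188,293).

```bash
cat > h.py <<'E'
import numpy as np, cv2
from scipy.spatial.transform import Rotation as Ro
from plant import viewer, readout
def ray(n,u,v):
    c=viewer.camera_info(n); R=Ro.from_euler('xyz',c['rotation']).as_matrix()
    return c['origin'],R@np.array([(u-c['cx'])/c['fx'],-(v-c['cy'])/c['fy'],-1])
def cast(n,u,v,z):
    o,d=ray(n,u,v); return o+d*(z-o[2])/d[2]
def proj(n,p):
    c=viewer.camera_info(n); q=Ro.from_euler('xyz',c['rotation']).as_matrix().T@(np.array(p)-c['origin'])
    return c['cx']-c['fx']*q[0]/q[2], c['cy']+c['fy']*q[1]/q[2]
E
python3 - <<'E'
from h import *
np.set_printoptions(precision=0,suppress=True)
t=cv2.imread('pics/top0.png'); s=cv2.imread('pics/scene0.png')
def blob(im,seed,tol=40):
    m=np.zeros((422,562),np.uint8)
    cv2.floodFill(im.copy(),m,seed,0,(tol,)*3,(tol,)*3,4|cv2.FLOODFILL_MASK_ONLY|cv2.FLOODFILL_FIXED_RANGE|(255<<8))
    M=cv2.moments(m[1:-1,1:-1],True); return M['m10']/M['m00'],M['m01']/M['m00'],M['m00']
for k,a,b in (('white',(126,240),(415,250)),('blue',(184,233),(361,239)),('green',(129,299),(419,205)),('orange',(188,293),(368,195))):
    A=blob(t,a);B=blob(s,b); print(k,A[2],B[2],cast('top',*A[:2],11)[:2],cast('scene',*B[:2],11)[:2])
for k,a,b,z in (('whitecap',(382,208),(190,181),108),('redcap',(311,208),(246,198),108)):
    A=blob(t,a);B=blob(s,b); print(k,A,B,cast('top',*A[:2],z)[:2],cast('scene',*B[:2],z-3)[:2])
A=cv2.resize(t[185:330,275:495],None,fx=3.6,fy=3.6,interpolation=2)
cv2.imwrite('pics/c1.png',A)
B=cv2.resize(s[95:235,125:305],None,fx=4.2,fy=4.2,interpolation=2)
cv2.imwrite('pics/c2.png',B)
E
```

```text
white 1283.0 981.0 [581. 304.] [580. 302.]
blue 1277.0 982.0 [593. 185.] [592. 183.]
green 1368.0 906.0 [462. 292.] [461. 290.]
orange 1378.0 833.0 [474. 173.] [473. 171.]
whitecap (382.20388349514565, 207.2621359223301, 206.0) (190.32539682539684, 180.45238095238096, 126.0) [ 628. -198.] [ 625. -202.]
redcap (310.51075268817203, 207.2258064516129, 186.0) (246.66467065868264, 196.96407185628743, 167.0) [629. -69.] [626. -72.]
```

View pics/c1.png

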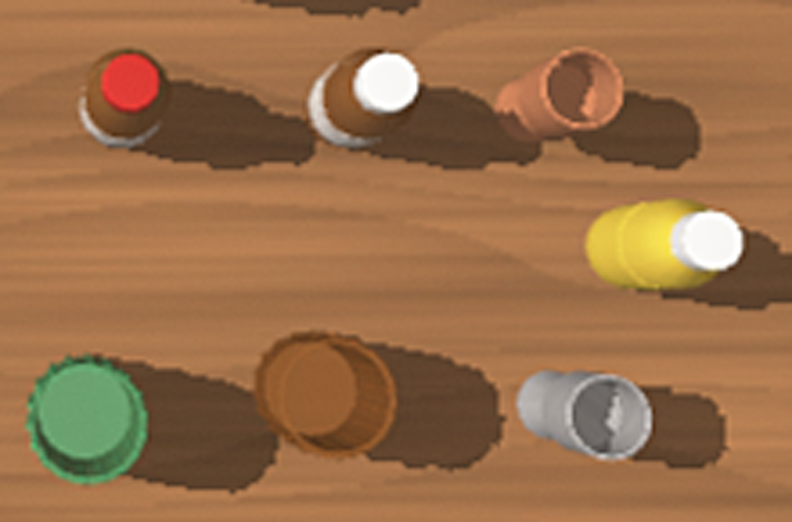

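View pics/c2.png

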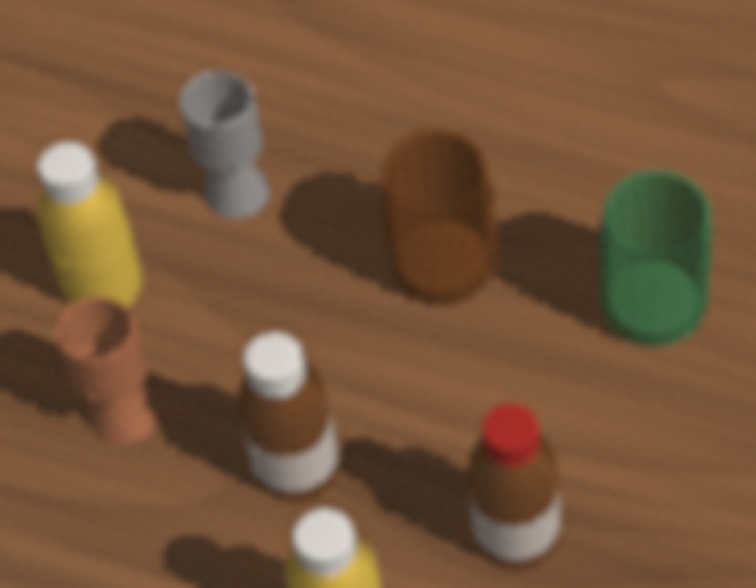

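The crops confirm the choice. The amber glass bottle with a paper band and white cap is at crop 1 (387,82), and the grey jigger rim is at (609,416). The amber tumbler rim is centred at (332,395) and the green one at (88,420). In crop 2 the rims are steel (218,103), amber (437,170) and green (656,207).

```bash
python3 - <<'E'
from h import *
np.set_printoptions(precision=1,suppress=True)
for k,a,b,z in (('steel',(609,416),(218,103),85),('amber',(332,395),(437,170),88),('green',(88,420),(656,207),88),('copper',(582,88),(96,332),85),('yellow',(708,240),(67,160),110)):
    print(k,cast('top',275+a[0]/3.6,185+a[1]/3.6,z)[:2],cast('scene',125+b[0]/4.2,95+b[1]/4.2,z)[:2])
print(Ro.from_euler('xyz',readout.get_obs()['tcp_rot']).as_matrix())
E
```

```text
steel [ 461.2 -306.5] [ 462.8 -307.2]
amber [ 472.4 -169.2] [ 470.1 -172.6]
green [460.8 -47.5] [455.4 -50.4]
copper [ 626.  -303.4] [ 628.  -304.8]
yellow [ 547.  -350.5] [ 544.6 -356. ]
[[-0.9  0.4 -0. ]
 [ 0.4  0.9 -0. ]
 [ 0.  -0.  -1. ]]
```

```bash
python3 -m creep '.0167 -.0336 -.004 0 0 .0233 100;.0167 -.0336 -.004 0 0 .0233 100;.0167 -.0336 -.004 0 0 .0233 100;.0167 -.0336 -.004 0 0 .0233 100;.0167 -.0336 -.004 0 0 .0233 100;.0167 -.0336 -.004 0 0 .0233 100;.0167 -.0336 -.004 0 0 .0233 100;.0167 -.0336 -.004 0 0 .0233 100' && python3 -m creep '.0167 -.0336 -.004 0 0 .0233 100;.0167 -.0336 -.004 0 0 .0233 100;.0167 -.0336 -.004 0 0 .0233 100;.0167 -.0336 -.004 0 0 .0233 100;.0167 -.0336 -.004 0 0 .0233 100;.0167 -.0336 -.004 0 0 .0233 100;.0167 -.0336 -.004 0 0 .0233 100;.0167 -.0336 -.004 0 0 .0233 100' && python3 -m creep '0 0 0 0 0 0 100;0 0 0 0 0 0 100;0 0 0 0 0 0 100;0 0 0 0 0 0 100'
python3 - <<'E'
from h import *
cv2.imwrite('pics/s1.png',cv2.resize(viewer.capture('scene')[80:240,120:320,::-1],None,fx=3.6,fy=3.6,interpolation=2))
E
```

```text
time: 0.77
tool_pos: [325.4, 218.3, 260.0]
tcp_rot: [3.142, -0.0, 2.956]
contact_force: [1.2, 0.9, 0.3]
grip_width: 91.7
finger_force: 0.0
time: 1.43
tool_pos: [459.2, -50.7, 227.8]
tcp_rot: [3.141, -0.0, 3.141]
contact_force: [0.2, 0.5, 0.2]
grip_width: 92.1
finger_force: 0.0
time: 1.77
tool_pos: [458.3, -47.8, 228.2]
tcp_rot: [3.141, -0.001, 3.141]
contact_force: [0.2, 0.4, -0.9]
grip_width: 91.7
finger_force: 0.0
```

View pics/s1.png

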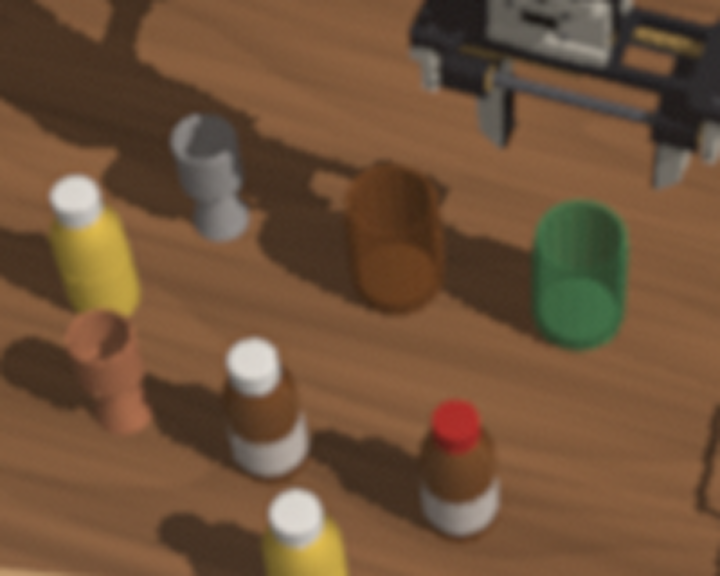

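The fingertips at crop (496,130) and (670,170) have their midpoint over the green tumbler (580,230). I'll descend, grip and lift a little.

```bash
python3 -m creep '0 0 -.018 0 0 0 100;0 0 -.018 0 0 0 100;0 0 -.018 0 0 0 100;0 0 -.018 0 0 0 100;0 0 -.018 0 0 0 100;0 0 -.018 0 0 0 100;0 0 -.018 0 0 0 100;0 0 0 0 0 0 100' && python3 -m creep '0 0 0 0 0 0 0;0 0 0 0 0 0 0;0 0 0 0 0 0 0;0 0 0 0 0 0 0;0 0 0 0 0 0 0;0 0 0 0 0 0 0;0 0 0 0 0 0 0;0 0 0 0 0 0 0'
```

```text
time: 2.48
tool_pos: [457.1, -47.3, 100.1]
tcp_rot: [3.14, -0.005, -3.141]
contact_force: [-2.4, 0.6, 0.2]
grip_width: 91.9
finger_force: 0.0
time: 3.15
tool_pos: [459.2, -48.6, 103.0]
tcp_rot: [3.141, 0.001, 3.14]
contact_force: [-2.1, 3.6, 6.5]
grip_width: 60.3
finger_force: 30.0
```

```bash
python3 -m creep '0 0 .01 0 0 0 0;0 0 .015 0 0 0 0;0 .01 .02 0 0 0 0;0 .02 .015 0 0 0 0;.001 .03 0 0 0 0 0;.001 .03 0 0 0 0 0;.0006 .03 0 0 0 0 0;0 .03 0 0 0 0 0' && python3 -m creep '0 .03 0 0 0 0 0;0 .03 0 0 0 0 0;0 .03 0 0 0 0 0;0 .03 0 0 0 0 0;0 .03 0 0 0 0 0;0 .025 0 0 0 0 0;0 .0148 0 0 0 0 0;0 0 0 0 0 0 0' && python3 -m creep '0 0 -.015 0 0 0 0;0 0 -.015 0 0 0 0;0 0 -.01 0 0 0 0;0 0 -.006 0 0 0 0;0 0 0 0 0 0 0;0 0 0 0 0 0 0;0 0 0 0 0 0 0;0 0 0 0 0 0 0'
python3 - <<'E'
from h import *
a=viewer.capture('top')[170:360,60:260,::-1];b=viewer.capture('scene')[130:300,300:480,::-1]
cv2.imwrite('pics/p1.png',np.hstack([cv2.resize(a,(400,380)),cv2.resize(b,(400,380))]))
E
```

```text
time: 3.82
tool_pos: [461.2, 102.3, 162.3]
tcp_rot: [-3.141, -0.0, 3.14]
contact_force: [0.6, 0.0, -2.3]
grip_width: 60.1
finger_force: 30.0
time: 4.48
tool_pos: [461.0, 293.5, 161.9]
tcp_rot: [3.141, 0.0, -3.14]
contact_force: [-0.3, -0.1, -3.0]
grip_width: 60.4
finger_force: 30.0
time: 5.15
tool_pos: [461.9, 291.0, 116.9]
tcp_rot: [3.141, 0.001, 3.14]
contact_force: [0.2, 0.2, -3.0]
grip_width: 60.4
finger_force: 30.0
```

View pics/p1.png

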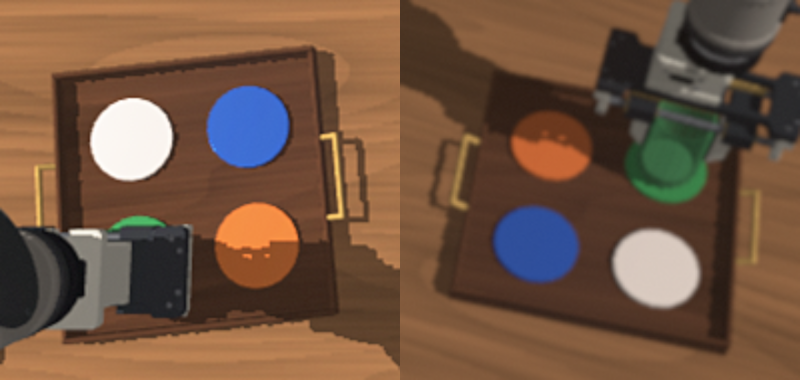

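The tumbler base (668,158) sits over the green coaster (667,166), and the offset fits the base still being a few mm up. I'll lower it onto the coaster.

```bash
python3 -m creep '0 0 -.001 0 0 0 0;0 0 -.001 0 0 0 0;0 0 -.0007 0 0 0 0;0 0 0 0 0 0 0;0 0 0 0 0 0 0;0 0 0 0 0 0 0'
```

```text
time: 5.75
tool_pos: [461.5, 291.0, 114.1]
tcp_rot: [3.141, 0.0, 3.141]
contact_force: [-1.8, -1.8, 5.3]
grip_width: 60.2
finger_force: 30.0
```

```bash
python3 -m creep '0 0 0 0 0 0 100;0 0 0 0 0 0 100;0 0 0 0 0 0 100;0 0 0 0 0 0 100;0 0 0 0 0 0 100;0 0 0 0 0 0 100' && python3 -m creep '0 0 .01 0 0 0 100;0 0 .02 0 0 0 100;0 0 .03 0 0 0 100;0 0 .03 0 0 0 100;0 -.02 .02 0 0 0 100;0 -.036 .005 0 0 0 100;0 -.036 0 0 0 0 100;0 -.036 0 0 0 0 100' && python3 -m creep '.001 -.036 0 0 0 0 100;.002 -.036 0 0 0 0 100;.002 -.036 0 0 0 0 100;.002 -.036 0 0 0 0 100;.0025 -.036 0 0 0 0 100;0 -.036 0 0 0 0 100;0 -.036 0 0 0 0 100;0 -.036 0 0 0 0 100'
python3 - <<'E'
from h import *
a=viewer.capture('top')[170:360,60:260,::-1];b=viewer.capture('scene')[130:300,300:480,::-1]
cv2.imwrite('pics/p2.png',np.hstack([cv2.resize(a,(400,380)),cv2.resize(b,(400,380))]))
E
```

```text
time: 6.25
tool_pos: [461.5, 291.0, 113.4]
tcp_rot: [3.142, -0.0, 3.141]
contact_force: [0.4, -0.5, 0.2]
grip_width: 91.0
finger_force: 0.0
time: 6.92
tool_pos: [461.4, 162.0, 230.1]
tcp_rot: [3.141, 0.003, -3.141]
contact_force: [1.1, 0.2, -0.3]
grip_width: 91.9
finger_force: 0.0
time: 7.58
tool_pos: [470.7, -126.9, 229.5]
tcp_rot: [-3.141, 0.001, 3.14]
contact_force: [0.3, 0.2, 0.2]
grip_width: 91.8
finger_force: 0.0
```

View pics/p2.png

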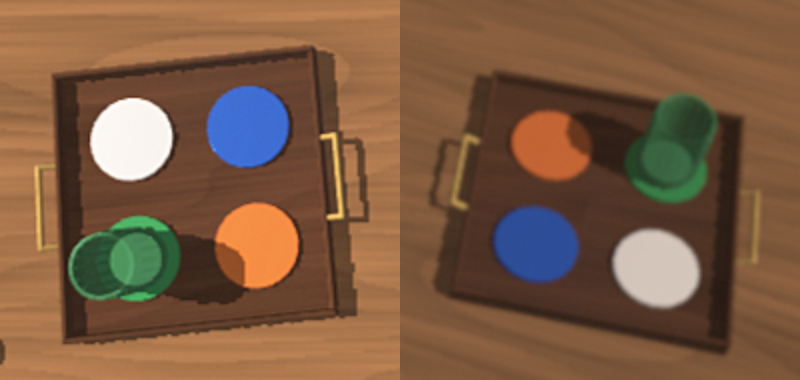

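The green tumbler stands upright on the green coaster, rim at top crop (98,265) and scene crop (683,123). I'll check its centring by casting the rim.

```bash
python3 - <<'E'
from h import *
np.set_printoptions(precision=1,suppress=True)
print(cast('top',60+98/2,170+265/2,99)[:2],cast('scene',300+283/2.222,130+124/2.235,99)[:2])
E
```

```text
[462.  292.8] [468.2 287.4]
```

Centred within a few mm. Next is the amber tumbler.

```bash
python3 -m creep '0 -.026 0 0 0 0 100;0 -.02 0 0 0 0 100;0 0 0 0 0 0 100;0 0 0 0 0 0 100' && python3 -m creep '0 0 -.018 0 0 0 100;0 0 -.018 0 0 0 100;0 0 -.018 0 0 0 100;0 0 -.018 0 0 0 100;0 0 -.018 0 0 0 100;0 0 -.018 0 0 0 100;0 0 -.0185 0 0 0 100;0 0 0 0 0 0 100' && python3 -m creep '0 0 0 0 0 0 0;0 0 0 0 0 0 0;0 0 0 0 0 0 0;0 0 0 0 0 0 0;0 0 0 0 0 0 0;0 0 0 0 0 0 0;0 0 0 0 0 0 0;0 0 0 0 0 0 0'
```

```text
time: 8.02
tool_pos: [470.9, -171.1, 228.9]
tcp_rot: [3.141, 0.0, 3.139]
contact_force: [0.1, 1.2, -0.1]
grip_width: 91.8
finger_force: 0.0
time: 8.68
tool_pos: [469.5, -168.7, 99.6]
tcp_rot: [3.138, -0.005, -3.141]
contact_force: [-0.3, 0.4, -0.5]
grip_width: 92.4
finger_force: 0.0
time: 9.35
tool_pos: [471.4, -171.3, 102.8]
tcp_rot: [-3.141, 0.001, 3.14]
contact_force: [0.4, -0.6, 5.5]
grip_width: 59.0
finger_force: 30.0
```

```bash
python3 -m creep '0 0 .01 0 0 0 0;0 0 .015 0 0 0 0;0 .01 .02 0 0 0 0;0 .02 .015 0 0 0 0;.001 .03 0 0 0 0 0;.001 .03 0 0 0 0 0;.0005 .03 0 0 0 0 0;0 .03 0 0 0 0 0' && python3 -m creep '0 .03 0 0 0 0 0;0 .03 0 0 0 0 0;0 .03 0 0 0 0 0;0 .03 0 0 0 0 0;0 .03 0 0 0 0 0;0 .025 0 0 0 0 0;0 .018 0 0 0 0 0;0 0 0 0 0 0 0' && python3 -m creep '0 0 -.015 0 0 0 0;0 0 -.015 0 0 0 0;0 0 -.01 0 0 0 0;0 0 -.006 0 0 0 0;0 0 0 0 0 0 0;0 0 0 0 0 0 0;0 0 0 0 0 0 0' && python3 -m creep '0 0 -.001 0 0 0 0;0 0 -.001 0 0 0 0;0 0 -.0007 0 0 0 0;0 0 0 0 0 0 0;0 0 0 0 0 0 0;0 0 0 0 0 0 0'
```

```text
time: 10.02
tool_pos: [473.1, -19.8, 162.5]
tcp_rot: [3.141, -0.0, 3.14]
contact_force: [0.1, -0.4, -2.1]
grip_width: 59.0
finger_force: 30.0
time: 10.68
tool_pos: [472.9, 174.9, 162.3]
tcp_rot: [3.141, -0.0, -3.14]
contact_force: [-0.0, -0.6, -2.7]
grip_width: 59.3
finger_force: 30.0
time: 11.27
tool_pos: [473.9, 171.8, 116.6]
tcp_rot: [3.141, 0.001, 3.14]
contact_force: [-0.2, -0.1, -1.5]
grip_width: 58.9
finger_force: 30.0
time: 11.77
tool_pos: [473.6, 172.0, 113.8]
tcp_rot: [3.141, 0.001, 3.141]
contact_force: [-1.0, -0.3, 4.0]
grip_width: 58.8
finger_force: 30.0
```

```bash
python3 -m creep '0 0 0 0 0 0 100;0 0 0 0 0 0 100;0 0 0 0 0 0 100;0 0 0 0 0 0 100;0 0 0 0 0 0 100;0 0 0 0 0 0 100' && python3 -m creep '0 0 .01 0 0 0 100;0 0 .03 0 0 0 100;0 0 .03 0 0 0 100;0 0 .03 0 0 0 100;0 -.011 .02 0 0 0 100;0 -.036 0 0 0 0 100;0 -.036 0 0 0 0 100;-.0015 -.036 0 0 0 0 100' && python3 -m creep '-.001 -.036 0 0 0 0 100;-.001 -.036 0 0 0 0 100;-.001 -.036 0 0 0 0 100;-.001 -.036 0 0 0 0 100;-.001 -.036 0 0 0 0 100;-.001 -.036 0 0 0 0 100;-.001 -.036 0 0 0 0 100;-.001 -.036 0 0 0 0 100' && python3 -m creep '-.001 -.036 0 0 0 0 100;-.001 -.036 0 0 0 0 100;0 0 0 0 0 0 100;0 0 0 0 0 0 100;0 0 0 0 0 0 100'
python3 - <<'E'
from h import *
a=viewer.capture('top')[170:360,60:260,::-1];b=viewer.capture('scene')[60:230,120:300,::-1]
cv2.imwrite('pics/p3.png',np.hstack([cv2.resize(a,(400,380)),cv2.resize(b,(400,380))]))
E
```

```text
time: 12.27
tool_pos: [473.5, 172.0, 113.3]
tcp_rot: [3.142, -0.0, 3.141]
contact_force: [0.7, 1.1, -0.6]
grip_width: 90.6
finger_force: 0.0
time: 12.93
tool_pos: [472.0, 52.0, 234.7]
tcp_rot: [-3.142, 0.002, -3.141]
contact_force: [0.9, -0.3, 0.7]
grip_width: 91.8
finger_force: 0.0
time: 13.6
tool_pos: [463.6, -236.8, 234.3]
tcp_rot: [-3.141, 0.001, 3.14]
contact_force: [0.7, -0.4, 0.1]
grip_width: 91.6
finger_force: 0.0
time: 14.02
tool_pos: [461.7, -306.5, 233.5]
tcp_rot: [3.141, -0.0, 3.14]
contact_force: [0.4, 0.0, -0.2]
grip_width: 91.4
finger_force: 0.0
```

View pics/p3.png

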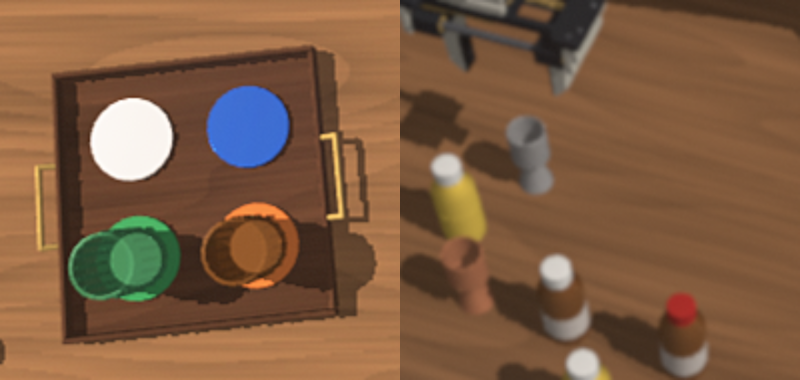

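Both tumblers stand on their coasters, and the open fingers (460,55)/(563,80) are lined up above the steel jigger (527,130). I'll descend and grip.

```bash
python3 -m creep '0 0 -.018 0 0 0 100;0 0 -.018 0 0 0 100;0 0 -.018 0 0 0 100;0 0 -.018 0 0 0 100;0 0 -.018 0 0 0 100;0 0 -.018 0 0 0 100;0 0 -.013 0 0 0 100;0 0 0 0 0 0 100' && python3 -m creep '0 0 0 0 0 0 0;0 0 0 0 0 0 0;0 0 0 0 0 0 0;0 0 0 0 0 0 0;0 0 0 0 0 0 0;0 0 0 0 0 0 0;0 0 0 0 0 0 0;0 0 0 0 0 0 0'
```

```text
time: 14.78
tool_pos: [461.2, -304.7, 110.2]
tcp_rot: [3.138, -0.004, -3.141]
contact_force: [-0.6, -0.0, 0.4]
grip_width: 91.7
finger_force: 0.0
time: 15.45
tool_pos: [462.0, -307.1, 112.5]
tcp_rot: [-3.142, 0.0, 3.141]
contact_force: [0.4, -0.5, 0.4]
grip_width: 43.0
finger_force: 0.0
```

```bash
python3 -m creep '0 0 0 0 0 0 0;0 0 0 0 0 0 0;0 0 .01 0 0 0 0;0 0 .015 0 0 0 0' && python3 -m creep '0 0 .025 0 0 0 0;0 0 .025 0 0 0 0;0 0 .025 0 0 0 0;0 .01 .02 0 0 0 0;0 .03 0 0 0 0 0;.006 .03 0 0 0 0 0;.006 .03 0 0 0 0 0;.006 .03 0 0 0 0 0' && python3 -m creep '.006 .03 0 0 0 0 0;.006 .03 0 0 0 0 0;.006 .03 0 0 0 0 0;.006 .03 0 0 0 0 0;.006 .03 0 0 0 0 0;.006 .03 0 0 0 0 0;.006 .03 0 0 0 0 0;.006 .03 0 0 0 0 0' && python3 -m creep '.006 .03 0 0 0 0 0;.006 .03 0 0 0 0 0;.006 .03 0 0 0 0 0;.006 .03 0 0 0 0 0;.006 .03 0 0 0 0 0;.006 .03 0 0 0 0 0;.006 .03 0 0 0 0 0;.0105 .03 0 0 0 0 0' && python3 -m creep '0 0 0 0 0 0 0;0 0 0 0 0 0 0;0 0 0 0 0 0 0;0 0 0 0 0 0 0'
```

```text
time: 15.78
tool_pos: [461.2, -306.4, 136.5]
tcp_rot: [3.139, -0.003, 3.141]
contact_force: [-0.0, 0.4, -1.8]
grip_width: 41.5
finger_force: 30.0
time: 16.45
tool_pos: [479.8, -175.8, 233.0]
tcp_rot: [3.142, 0.0, 3.14]
contact_force: [-0.0, -0.5, -1.1]
grip_width: 41.2
finger_force: 30.0
time: 17.12
tool_pos: [527.9, 64.5, 232.9]
tcp_rot: [3.142, 0.0, 3.141]
contact_force: [0.6, 0.4, -1.6]
grip_width: 41.5
finger_force: 30.0
time: 17.78
tool_pos: [579.8, 304.5, 232.8]
tcp_rot: [-3.141, -0.001, 3.141]
contact_force: [1.3, 0.2, -1.4]
grip_width: 41.6
finger_force: 30.0
time: 18.12
tool_pos: [580.3, 301.9, 232.5]
tcp_rot: [-3.141, -0.0, 3.14]
contact_force: [-0.3, -0.0, -1.2]
grip_width: 41.6
finger_force: 30.0
```

```bash
python3 -m creep '0 0 -.02 0 0 0 0;0 0 -.02 0 0 0 0;0 0 -.02 0 0 0 0;0 0 -.02 0 0 0 0;0 .0005 -.014 0 0 0 0;0 0 -.008 0 0 0 0;0 0 -.004 0 0 0 0;0 0 0 0 0 0 0' && python3 -m creep '0 0 0 0 0 0 0;0 0 0 0 0 0 0;0 0 0 0 0 0 0;0 0 -.001 0 0 0 0;0 0 -.001 0 0 0 0;0 0 -.0008 0 0 0 0;0 0 0 0 0 0 0;0 0 0 0 0 0 0' && python3 -m creep '0 0 0 0 0 0 0;0 0 0 0 0 0 0;0 0 0 0 0 0 0'
```

```text
time: 18.78
tool_pos: [580.5, 302.7, 126.1]
tcp_rot: [-3.141, -0.001, 3.14]
contact_force: [-0.7, 0.8, -1.4]
grip_width: 41.7
finger_force: 30.0
time: 19.45
tool_pos: [580.5, 303.5, 123.5]
tcp_rot: [3.142, -0.0, 3.141]
contact_force: [-0.2, 0.7, -1.4]
grip_width: 41.6
finger_force: 30.0
time: 19.7
tool_pos: [580.5, 303.5, 123.5]
tcp_rot: [3.142, -0.0, 3.141]
contact_force: [0.1, 0.0, -1.5]
grip_width: 41.3
finger_force: 30.0
```

```bash
python3 -m creep '0 0 -.0005 0 0 0 0;0 0 0 0 0 0 0;0 0 0 0 0 0 0' && python3 -m creep '0 0 -.0005 0 0 0 0;0 0 0 0 0 0 0;0 0 0 0 0 0 0'
```

```text
time: 19.95
tool_pos: [580.6, 303.5, 123.4]
tcp_rot: [3.141, 0.0, 3.141]
contact_force: [-0.2, -1.2, 2.7]
grip_width: 41.0
finger_force: 30.0
time: 20.2
tool_pos: [580.6, 303.5, 123.4]
tcp_rot: [3.141, 0.001, 3.141]
contact_force: [-1.4, -1.8, 5.7]
grip_width: 41.6
finger_force: 30.0
```

```bash
python3 -m creep '0 0 0 0 0 0 100;0 0 0 0 0 0 100;0 0 0 0 0 0 100;0 0 0 0 0 0 100;0 0 0 0 0 0 100;0 0 0 0 0 0 100' && python3 -m creep '0 0 .01 0 0 0 100;0 0 .03 0 0 0 100;0 0 .03 0 0 0 100;0 0 .03 0 0 0 100;0 0 .03 0 0 0 100;.0015 -.0355 .01 0 0 0 100;.003 -.036 0 0 0 0 100;.003 -.036 0 0 0 0 100' && python3 -m creep '.003 -.036 0 0 0 0 100;.003 -.036 0 0 0 0 100;.003 -.036 0 0 0 0 100;.003 -.036 0 0 0 0 100;.004 -.036 0 0 0 0 100;.004 -.036 0 0 0 0 100;.004 -.036 0 0 0 0 100;.004 -.036 0 0 0 0 100' && python3 -m creep '.004 -.036 0 0 0 0 100;.004 -.036 0 0 0 0 100;.002 -.036 0 0 0 0 100;0 0 0 0 0 0 100;0 0 0 0 0 0 100;0 0 0 0 0 0 100'
python3 - <<'E'
from h import *
a=viewer.capture('top')[170:360,60:260,::-1];b=viewer.capture('scene')[90:260,120:300,::-1]
cv2.imwrite('pics/p4.png',np.hstack([cv2.resize(a,(400,380)),cv2.resize(b,(400,380))]))
print(readout.get_obs()['tool_pos'])
E
```

```text
time: 20.7
tool_pos: [580.5, 303.4, 122.3]
tcp_rot: [-3.142, -0.0, 3.141]
contact_force: [0.2, -0.1, -0.1]
grip_width: 76.6
finger_force: 0.0
time: 21.37
tool_pos: [588.0, 195.5, 264.8]
tcp_rot: [3.141, 0.004, -3.141]
contact_force: [2.0, 0.7, -0.1]
grip_width: 91.9
finger_force: 0.0
time: 22.03
tool_pos: [615.9, -93.8, 263.6]
tcp_rot: [-3.141, 0.001, 3.141]
contact_force: [0.4, -0.9, 0.0]
grip_width: 91.8
finger_force: 0.0
time: 22.53
tool_pos: [625.8, -199.7, 262.9]
tcp_rot: [3.141, 0.0, 3.14]
contact_force: [-0.1, 0.6, 0.4]
grip_width: 91.9
finger_force: 0.0
[ 626.07402578 -198.54965771  262.98832836]
```

View pics/p4.png

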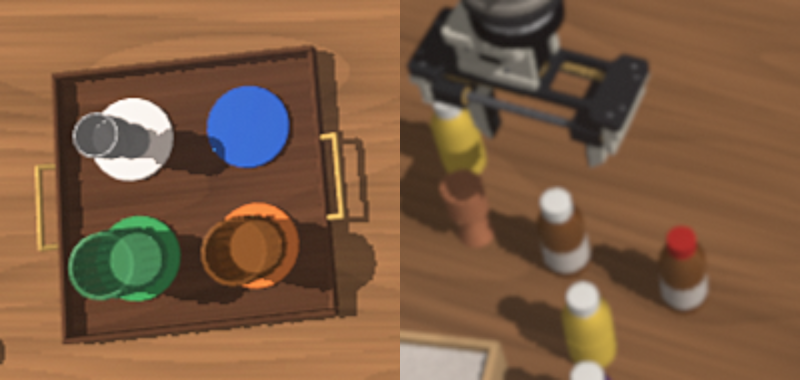

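The jigger is on the white coaster at (130,140), and the fingers straddle the white-capped amber bottle (557,205). I'll descend until the gripper face clears the cap by about 4 mm.

```bash
python3 -m creep '0 0 -.022 0 0 0 100;0 0 -.025 0 0 0 100;0 0 -.025 0 0 0 100;0 0 -.025 0 0 0 100;0 0 -.022 0 0 0 100;0 0 -.014 0 0 0 100;0 0 -.006 0 0 0 100;0 0 0 0 0 0 100' && python3 -m creep '0 0 -.004 0 0 0 100;0 0 -.0044 0 0 0 100;0 0 0 0 0 0 100;0 0 0 0 0 0 100' && python3 -m creep '0 0 0 0 0 0 0;0 0 0 0 0 0 0;0 0 0 0 0 0 0;0 0 0 0 0 0 0;0 0 0 0 0 0 0;0 0 0 0 0 0 0;0 0 0 0 0 0 0;0 0 0 0 0 0 0' && python3 -m creep '0 0 0 0 0 0 0;0 0 0 0 0 0 0'
```

```text
time: 23.3
tool_pos: [625.6, -198.5, 122.3]
tcp_rot: [3.14, -0.002, -3.141]
contact_force: [0.9, -0.4, 1.0]
grip_width: 91.7
finger_force: 0.0
time: 23.63
tool_pos: [626.2, -200.0, 115.7]
tcp_rot: [-3.141, 0.001, 3.141]
contact_force: [-0.2, -1.1, 0.3]
grip_width: 92.0
finger_force: 0.0
time: 24.3
tool_pos: [626.0, -200.0, 115.1]
tcp_rot: [3.141, 0.0, 3.141]
contact_force: [-0.1, 1.1, 1.3]
grip_width: 45.2
finger_force: 30.0
time: 24.47
tool_pos: [626.0, -200.0, 115.1]
tcp_rot: [3.141, -0.0, 3.141]
contact_force: [0.4, 0.6, -0.1]
grip_width: 45.1
finger_force: 30.0
```

```bash
python3 -m creep '0 0 .01 0 0 0 0;0 0 .02 0 0 0 0;0 0 .025 0 0 0 0;0 0 .025 0 0 0 0;0 0 .025 0 0 0 0;0 0 .025 0 0 0 0;-.0035 .012 0 0 0 0 0;-.01 .03 0 0 0 0 0' && python3 -m creep '-.01 .03 0 0 0 0 0;-.01 .03 0 0 0 0 0;0 .03 0 0 0 0 0;0 .03 0 0 0 0 0;0 .03 0 0 0 0 0;0 .03 0 0 0 0 0;0 .03 0 0 0 0 0;0 .03 0 0 0 0 0' && python3 -m creep '0 .03 0 0 0 0 0;0 .03 0 0 0 0 0;0 .03 0 0 0 0 0;0 .012 0 0 0 0 0;0 0 0 0 0 0 0;0 0 0 0 0 0 0;0 0 0 0 0 0 0;0 0 0 0 0 0 0' && python3 -m creep '0 0 -.02 0 0 0 0;0 0 -.025 0 0 0 0;0 0 -.025 0 0 0 0;0 0 -.02 0 0 0 0;0 0 -.015 0 0 0 0;0 0 -.008 0 0 0 0;0 0 -.003 0 0 0 0;0 0 0 0 0 0 0' && python3 -m creep '0 0 0 0 0 0 0;0 0 0 0 0 0 0;0 0 0 0 0 0 0;0 0 0 0 0 0 0'
```

```text
time: 25.13
tool_pos: [613.3, -160.7, 246.9]
tcp_rot: [-3.139, 0.005, 3.137]
contact_force: [-0.2, 0.1, -1.6]
grip_width: 44.8
finger_force: 30.0
time: 25.8
tool_pos: [591.6, 83.8, 244.8]
tcp_rot: [3.141, -0.001, 3.141]
contact_force: [-0.2, -0.4, -0.9]
grip_width: 45.5
finger_force: 30.0
time: 26.47
tool_pos: [592.6, 182.6, 245.1]
tcp_rot: [-3.141, -0.0, 3.139]
contact_force: [0.4, 0.2, -1.6]
grip_width: 45.1
finger_force: 30.0
time: 27.13
tool_pos: [592.6, 183.2, 129.0]
tcp_rot: [-3.141, -0.0, 3.14]
contact_force: [-0.6, -0.3, -0.1]
grip_width: 44.9
finger_force: 30.0
time: 27.47
tool_pos: [592.8, 184.1, 130.0]
tcp_rot: [3.141, 0.001, 3.141]
contact_force: [-0.5, 0.5, -1.3]
grip_width: 45.0
finger_force: 30.0
```

```bash
python3 -m creep '0 0 -.001 0 0 0 0;0 0 -.001 0 0 0 0;0 0 -.0008 0 0 0 0;0 0 0 0 0 0 0;0 0 0 0 0 0 0;0 0 0 0 0 0 0' && python3 -m creep '0 0 -.0005 0 0 0 0;0 0 0 0 0 0 0;0 0 0 0 0 0 0'
```

```text
time: 27.97
tool_pos: [592.5, 184.0, 126.3]
tcp_rot: [3.142, -0.0, 3.141]
contact_force: [0.9, 0.9, -0.8]
grip_width: 44.8
finger_force: 30.0
time: 28.22
tool_pos: [592.6, 184.0, 126.1]
tcp_rot: [3.141, 0.0, 3.141]
contact_force: [-0.7, 1.5, 1.8]
grip_width: 45.1
finger_force: 30.0
```

Contact. I'll release, rise, move clear and check.

```bash
python3 -m creep '0 0 -.0004 0 0 0 0;0 0 0 0 0 0 0;0 0 0 0 0 0 100;0 0 0 0 0 0 100;0 0 0 0 0 0 100;0 0 0 0 0 0 100;0 0 0 0 0 0 100;0 0 0 0 0 0 100' && python3 -m creep '0 0 .01 0 0 0 100;0 0 .03 0 0 0 100;0 0 .03 0 0 0 100;0 0 .03 0 0 0 100;0 0 .03 0 0 0 100;0 -.03 .01 0 0 0 100;-.01 -.035 0 0 0 0 100;-.01 -.035 0 0 0 0 100' && python3 -m creep '-.01 -.035 0 0 0 0 100;-.01 -.035 0 0 0 0 100;-.01 -.035 0 0 0 0 100;-.01 -.035 0 0 0 0 100;0 0 0 0 0 0 100;0 0 0 0 0 0 100;0 0 0 0 0 0 100'
python3 - <<'E'
from h import *
a=viewer.capture('top')[170:360,60:260,::-1];b=viewer.capture('scene')[:,:,::-1]
cv2.imwrite('pics/p5.png',np.hstack([cv2.resize(a,(300,285)),b[:285,:500]]))
E
```

```text
time: 28.88
tool_pos: [592.5, 184.0, 125.3]
tcp_rot: [3.141, -0.0, 3.141]
contact_force: [0.2, -0.8, -0.4]
grip_width: 80.4
finger_force: 0.0
time: 29.55
tool_pos: [572.5, 83.4, 267.3]
tcp_rot: [3.142, 0.003, -3.141]
contact_force: [0.8, -0.6, 0.1]
grip_width: 92.1
finger_force: 0.0
time: 30.13
tool_pos: [532.6, -55.9, 266.1]
tcp_rot: [3.141, 0.001, 3.14]
contact_force: [-0.6, -0.6, 0.6]
grip_width: 91.8
finger_force: 0.0
```

View pics/p5.png

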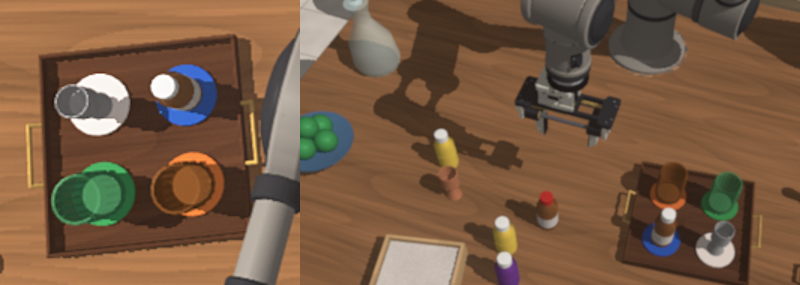

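All four stand upright on their coasters, and the copper jigger and red-capped bottle have not moved. Before handing in, I'll check centring numerically from the cap and rim pixels.

```bash
python3 - <<'E'
from h import *
np.set_printoptions(precision=0,suppress=True)
f=lambda u,v,z:cast('top',60+u/1.5,170+v/1.5,z)[:2]
print('bottle',f(165,87,121),'jig',f(72,101,96),'amber',f(181,188,99),'green',f(74,198,99))
E
```

```text
bottle [592. 181.] jig [579. 302.] amber [474. 164.] green [463. 292.]
```

```bash
python3 -c "
from plant import order
print(order.close_job())"
```

```text
the job is handed in; nothing more can be done
None
```

I placed all four pieces upright on their coasters and let go, within a few mm of centre by camera estimate. The copper jigger and red-capped bottle were not touched, and I handed the job in at about 30 s on the robot's clock.

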